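# Slide the cheese sled home under the wire cutter

### The arm

A 6-joint arm with a two-finger parallel gripper is mounted at the origin on the work surface. World frame = base frame: x ahead of the robot, y to its left, z up, the work surface at z = 0. Lengths are in m, angles in rad, forces in N, time in s.
With the tool pointing down it reaches from about 0.35 to 0.975 m from the base axis. Payload 4.9 kg.
Tool frame: the origin (TCP) lies on the centre line of the jaws, within the pads' length; the fingertips stand 14 mm ahead of it and the grasp point (between the pads) lies 5 mm behind it; z points along the fingers, y is the line along which they close (so a half turn about z gives the same grasp; the last joint's range is limited). The gripper opens to 85 mm and grips with 20 to 120 N. Pads are 22 mm wide; open, the fingers measure 114 mm over their backs; the gripper's body (76 mm by 85 mm) begins 54 mm behind the grasp point. The pads swing forward as they close: fully open they stand 13 mm farther back than shut.
Start: joints at [1.02, 0.053, 1.613, -0, 1.476, -0.119], TCP at [0.262, 0.568, 0.245] pointing down, gripper open.
Joint ranges: [-3.01, 3.01], [-1.01, 2.22], [0.06, 2.58], [-1.02, 4.17], [0.09, 2.62], [-3.14, 3.14]. Speed limits (rad/s): [2.57, 2.57, 3.14, 3.14, 3.14, 3.14].

### API

Orientations are given as a unit quaternion [w, x, y, z].
In Python, from plant import * gives the robot as it stands.
- The arm moves only by the tool send_rows, never from a script. Its argument "steps" is a list of rows, each an object with "translation": the shift along the tool's x, y, z in cm, a list of three; "delta_rot": the turn, a rotation vector about the tool's x, y, z in rad, a list of three; "jaw": the finger opening in cm, from 0 to 8.54. In form: [{"translation": [dx, dy, dz], "delta_rot": [rx, ry, rz], "jaw": jaw}, ...]. A call has exactly 8 rows; each row is the pose to reach, as a shift and turn from the pose commanded when the call began, along the tool's axes at that moment; what a row does not reach only later rows make up. A row lasts 1/10 s, in which the tool goes at most 50 mm and 8.59 degrees, less where a joint would pass 70% of its speed; a pose out of reach is approached as far as the arm can. A call with a gripper value outside its range is refused whole. The fingers move at their own pace and stop on an object; the grip force is fixed at half the most. Time passes only in rows, so rows that repeat a pose let the fingers close, or fill a call up. It gives the time, the measured TCP pose, the force, the opening and the grip force at its end, in the units of the state.
- state(): the state, without advancing time (a new reading comes with each control period).
- grab_frame(name): name is "scene" or "top" or "wrist"; returns a dict with "pixels" (384x512x3 uint8, blue, green, red), "range_z" (384x512 float32, m along the optical axis (not along the pixel's ray), 0 where there is no reading), "fx", "fy", "cx", "cy" (pixels), "dist" ([k1, k2, p1, p2, k3] as OpenCV has them; the pictures are not rectified), "rvec" (rotation vector, rad) and "tvec" (3), from world to camera coordinates, as OpenCV has them. Camera axes: x right, y down, z forward; pixel columns grow to the right and rows downward; lengths in m; the calibration is good to about 2 mm. A picture is of the moment at which its call begins.
- job_done(): hands the job in; it is judged then, once.
The state is a dict: "time": time; "joint_pos": joint angles; "joint_vel": joint speeds; "joint_efforts": joint torques, N m; "tool_pos": TCP position; "tool_rot": TCP orientation; "contact_force": force on the tool from outside, world axes, zero at the start; "ft_torque": the same for the moment, N m; "gripper_width": opening from 0.0 (shut) to 1.0 (fully open); "grasp_force": force on a finger pad.
Only numpy, scipy, OpenCV 4.12 (cv2) and the standard library are available. Lean on these libraries where they do the work, as an engineer would, in place of code of your own. Each camera call takes 0.05 s, during which the arm holds its last target. There are 200 camera calls.

### The job

On the cheese cutter, press the lock button of the sled down and, keeping it down all the way, push the sled with its cheese along the rods until it is fully home against the end stops; then let go, so that the button springs up and locks the sled there. Do it with the fingertips, in one go: the cheese stays lying in the sled, nothing is picked up and the other things round about are left where they stand.

Things in the scene. Friction and masses are not known exactly. Their poses are not given: they have to be found in the camera images.
- slicer: Cheese cutter fixed to the table: dark board 180 x 440 mm, top 24 mm up, two guide rods, two end stops 72 mm high at y = 225 mm, opened wire bow up to 115 mm high at y = 290 to 390 mm. Origin on the table under the rods' mid-line; board from y = -125 to +315 mm. The sled slides along the slicer's level +y axis; z is up.
- sled (a joint): Position of the sled along the rods, m: 0 at the start end, 0.150 fully home against the end stops (limit of travel); starts locked between 0 and 0.004. Unlocked, it runs with 1 to 2 N of friction and stays where left; with the button up it is locked with 6 mm of play, at the start, at home and in notches every 25 mm between.
- lock_button (a joint): How far the lock button is pressed, m: about 0 up (locked), 0.008 fully down. It starts to move at about 3.5 N and is fully down at 6 N; the sled is unlocked from 0.003, and the button springs up when let go at home (from sled 0.146). Kept between 0.004 and 0.008 it is held down well.
- button_top (a point): Centre of the lock button's flat top, moving with it: black cap 40 mm across the rods x 36 mm along, at the sled's rear (-y) end, top 76 mm above the table when up. Just ahead (+y) stands the sled's upright steel push plate: rear face 22 mm from this centre, 100 mm wide, 6 mm thick, top at 100 mm. Nothing beside or behind the button: a fingertip can press it and push the plate at once.
- sled_seat (a point): Middle of the sled's top surface where the cheese lies (48 mm above the table), 88.5 mm ahead (+y) of the button's centre; axes parallel to those of the slicer. The sled is a steel plate 104 mm wide and 180 mm long with side guides 14 mm high along the cheese.
- cheese_center (a point): Centre of the loose block of cheese, 70 mm across the rods x 85 mm along them x 48 mm high, about 0.3 kg, lying in the sled between the side guides, 0 to 35 mm ahead of the push plate; centre 24 mm above the sled's surface. It rides along.
- bowl_mid (a point): Middle of an amber glass bowl, 104 mm across, 55 mm high: bystander.
- jar_mid (a point): Middle of a glass jar, 60 mm across, 85 mm high: bystander.
- camembert_mid (a point): Middle of a round white cheese, 100 mm across, 30 mm high: bystander.
- carton_mid (a point): Middle of a carton, 50 x 90 mm, 100 mm high: bystander.
There are look-alikes about, which are no part of the job. Of the things that look like the part that bears cheese_center, the largest one is meant.

How it is judged:
On the way, in this order (a step that is already met when the one before it is completed fails the run):
1. the lock button is pressed down while the sled is still near where it started (value of joint lock_button above 0.002 m and distance of sled_seat from where it was at the start of the episode below 0.015 m), for 0.1 s.
2. the sled is fully home with the button still held down (value of joint sled above 0.146 m and value of joint lock_button above 0.002 m), for 0.1 s.
At the end, for the whole second after the job is handed in: The sled is within 4 mm of its end stops and at rest, the lock button has sprung up (pressed less than 1.5 mm), the cheese lies in the sled (its centre within 30 mm along and 15 mm across of the seat, not raised by 10 mm), and no bystander is more than 30 mm from where it began (value of joint sled above 0.146 m and value of joint lock_button below 0.0015 m and velocity of joint sled between -0.01 and 0.01 m/s and y of cheese_center in the frame of sled_seat between -0.03 and 0.03 m and x of cheese_center in the frame of sled_seat between -0.015 and 0.015 m and z of cheese_center in the frame of sled_seat between 0.015 and 0.034 m and not (distance of any of bowl_mid, jar_mid, camembert_mid, carton_mid from where it was at the start of the episode above 0.03 m)); the robot touches nothing.
It fails at once if the sled is forced along, or left part of the way, with the button up (more than 15 mm from its start, more than 6 mm short of home, button pressed less than 1.5 mm) (distance of sled_seat from where it was at the start of the episode above 0.015 m and value of joint sled below 0.144 m and value of joint lock_button below 0.0015 m).
It fails at once if the cheese is lifted or comes off the sled (z of cheese_center in the frame of sled_seat above 0.039 m or z of cheese_center in the frame of sled_seat below 0.012 m or y of cheese_center in the frame of sled_seat above 0.045 m or angle between cheese_center's own z axis and vertical above 0.35 rad).
It fails at once if a bystander is moved more than 30 mm, lifted or knocked over (distance of any of bowl_mid, jar_mid, camembert_mid, carton_mid from where it was at the start of the episode above 0.03 m or angle between any of bowl_mid, jar_mid, camembert_mid, carton_mid's own z axis and vertical above 0.5 rad).
It also fails if it takes over 38 s, if anything falls off the work surface, if the arm or the gripper's body presses on something with over 40 N, if the wrist force passes 120 N, or if a joint passes its speed limit or range.

## Working session

There is one attempt and no reset: what is moved stays moved. The work goes in short steps, Python scripts to look and compute and a tool call to move; the robot and the scene stay as the last step left them, time stands still between calls to the robot, and variables do not carry over. Pictures are saved under pics/ and viewed, at most 10 in all, crops included, and the job is handed in when it is done.

Besides the shell and the picture viewer there is one more tool, called after "Call:" as name(argument=value, ...) on one line, values as JSON. send_rows: Moves the arm, as the interface text tells. Its arguments: {"type":"object","properties":{"steps":{"type":"array","items":{"type":"object","properties":{"translation":{"type":"array","items":{"type":"number"}},"delta_rot":{"type":"array","items":{"type":"number"}},"jaw":{"type":"number"}}}}},"required":["steps"]}

```bash
mkdir -p pics; cat > h.py <<'E'
from plant import *
import numpy as np, cv2
def cloud(f):
    h,w=f["range_z"].shape
    K=np.array([[f["fx"],0,f["cx"]],[0,f["fy"],f["cy"]],[0,0,1.]])
    v,u=np.mgrid[0:h,0:w]
    p=cv2.undistortPoints(np.stack([u,v],-1).reshape(-1,1,2).astype(np.float64),K,np.array(f["dist"],float)).reshape(h,w,2)
    z=f["range_z"].astype(float)
    c=np.dstack([p*z[...,None],z])
    R=cv2.Rodrigues(np.array(f["rvec"],float))[0]
    W=(c-np.array(f["tvec"],float).ravel())@R
    W[z==0]=np.nan
    return W
E
python3 - <<'E'
from h import *
a=[]
for n in("scene","top"):
    f=grab_frame(n); a.append(f["pixels"]); np.savez(n+".npz",W=cloud(f),p=f["pixels"])
cv2.imwrite("pics/a.png",a[0]); cv2.imwrite("pics/b.png",a[1])
print(state())
E
```

```text
{'time': 0.1, 'joint_pos': array([ 1.02001123e+00,  5.33253289e-02,  1.61415037e+00, -2.39796748e-05,
        1.47603367e+00, -1.19031320e-01]), 'joint_vel': array([-8.72612221e-04,  1.39945948e-04, -1.82552699e-03,  2.80862892e-04,
        2.81174072e-03, -1.49152762e-05]), 'joint_efforts': array([ 8.21790927e-04, -3.94903457e+01, -3.71363318e+01,  3.13789349e-05,
        3.91094713e-03,  3.11118708e-05]), 'tool_pos': array([0.26127643, 0.56716789, 0.24416834]), 'tool_rot': array([-3.03722673e-04,  2.14202830e-01,  9.76788733e-01, -9.09032138e-04]), 'contact_force': array([-0.0287057 ,  0.53324654, -0.76660006]), 'ft_torque': array([-0.03160326, -0.01509009, -0.02090354]), 'grasp_force': 0.0, 'gripper_width': 0.9937368700373348}
```

View pics/a.png

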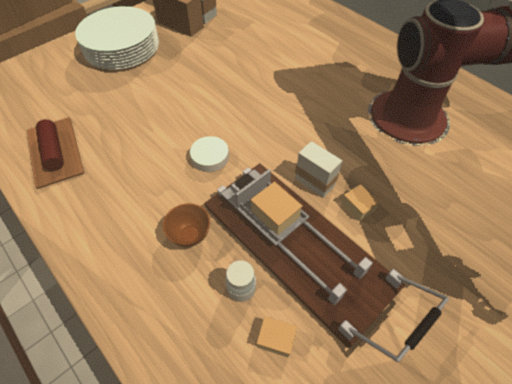

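View pics/b.png

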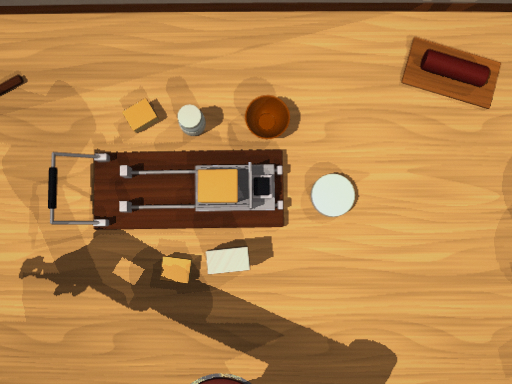

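The scene and top views both show the slicer. In the top view the black button is at about (263,187), the push plate at about x=250 and the end stops at about (125,171) and (125,207), so the push goes left in the image. The bowl is at (267,117), the camembert at (333,195), the carton at (228,260) and the jar at (191,120).

```bash
python3 - <<'E'
from h import *
d=np.load("top.npz");W=d["W"];p=d["p"].astype(int)
for n,(u,v) in dict(btn=(263,187),plate=(250,187),cheese=(217,187),stop1=(125,171),stop2=(125,207),bowl=(267,117),cam=(333,195),carton=(228,258),jar=(191,117),bowhandle=(53,187)).items(): print(n,W[v,u].round(4))
x,y,z=W[...,0],W[...,1],W[...,2]
V,U=np.mgrid[0:384,0:512]
roi=(U>235)&(U<290)&(V>160)&(V<212)
m=roi&(p.sum(2)<110)&(abs(z-.076)<.008)
print("button px",m.sum(),np.median(W[m],0),cv2.minAreaRect(W[m][:,:2].astype(np.float32)))
m=roi&(z>.092)&(z<.108); print("plate",m.sum(),W[m].mean(0),cv2.minAreaRect(W[m][:,:2].astype(np.float32)))
m=(U>85)&(U<295)&(V>140)&(V<235)&(abs(z-.024)<.006)
r=cv2.minAreaRect(W[m][:,:2].astype(np.float32));print("board",r)
for lo,hi in((110,140),):
  for a,b in((160,180),(197,217)):
    m=(U>lo)&(U<hi)&(V>a)&(V<b)&(abs(z-.072)<.008);print("stop",m.sum(),W[m].mean(0))
m=(U>190)&(U<245)&(V>165)&(V<205)&(abs(z-.096)<.008);print("cheese",m.sum(),W[m].mean(0),cv2.minAreaRect(W[m][:,:2].astype(np.float32)))
from scipy.spatial.transform import Rotation as R
q=state()["tool_rot"];print(R.from_quat(np.roll(q,-1)).as_matrix().round(3))
E
```

```text
btn [ 0.5345 -0.097   0.0809]
plate [ 0.533  -0.0684  0.0977]
cheese [0.5335 0.0033 0.0938]
stop1 [0.5718 0.2106 0.0718]
stop2 [0.4914 0.2088 0.0715]
bowl [ 0.7103 -0.1097  0.001 ]
cam [ 0.5205 -0.2587  0.0315]
carton [ 0.3809 -0.0212  0.0999]
jar [0.6911 0.0626 0.0839]
bowhandle [0.5321 0.3556 0.1136]
button px 260 [ 0.53729433 -0.0927368   0.07647776] ((0.5382481813430786, -0.09278923273086548), (0.031047411262989044, 0.03799598664045334), 89.81262969970703)
plate 192 [ 0.54027595 -0.05848141  0.09909305] ((0.5386065244674683, -0.05428018793463707), (0.03261655941605568, 0.09815448522567749), 89.87467193603516)
board ((0.5363764762878418, 0.07573369145393372), (0.1807054579257965, 0.44171634316444397), 0.8380411267280579)
stop 89 [0.5742109  0.21398792 0.07137762]
stop 98 [0.49371956 0.21331994 0.07116615]
cheese 1311 [0.53759722 0.0020124  0.09708643] ((0.5377339124679565, 0.0021674297749996185), (0.07046075165271759, 0.08525124192237854), 0.18053463101387024)
[[-0.908  0.418 -0.001]
 [ 0.418  0.908 -0.002]
 [ 0.    -0.002 -1.   ]]
```

Call:
send_rows(steps=[{"translation": [-3, -2.8, 0], "delta_rot": [0, 0, -0.1], "jaw": 0}, {"translation": [-6, -5.6, 0], "delta_rot": [0, 0, -0.2], "jaw": 0}, {"translation": [-9.5, -8.8, 0], "delta_rot": [0, 0, -0.3], "jaw": 0}, {"translation": [-13, -12, 0], "delta_rot": [0, 0, -0.4], "jaw": 0}, {"translation": [-16.5, -15.2, 0], "delta_rot": [0, 0, -0.44], "jaw": 0}, {"translation": [-20, -18.5, 0], "delta_rot": [0, 0, -0.44], "jaw": 0}, {"translation": [-23.5, -21.7, 0], "delta_rot": [0, 0, -0.44], "jaw": 0}, {"translation": [-27, -25, 0], "delta_rot": [0, 0, -0.44], "jaw": 0}])

```text
time: 0.9
tool_pos: [0.4022, 0.2258, 0.2449]
tool_rot: [-0.0, -0.004, 1.0, -0.0]
contact_force: [0.1, -1.0, -0.4]
gripper_width: 0.002
grasp_force: 0.0
```

Call:
send_rows(steps=[{"translation": [-1.7, -4.1, 0], "delta_rot": [0, 0, 0], "jaw": 0}, {"translation": [-3.6, -8.6, 0], "delta_rot": [0, 0, 0], "jaw": 0}, {"translation": [-5.5, -13.2, 0], "delta_rot": [0, 0, 0], "jaw": 0}, {"translation": [-7.4, -17.8, 1], "delta_rot": [0, 0, 0], "jaw": 0}, {"translation": [-9.3, -22.4, 2], "delta_rot": [0, 0, 0], "jaw": 0}, {"translation": [-11.2, -27, 3], "delta_rot": [0, 0, 0], "jaw": 0}, {"translation": [-12.8, -30.6, 4], "delta_rot": [0, 0, 0], "jaw": 0}, {"translation": [-13.6, -32.6, 4], "delta_rot": [0, 0, 0], "jaw": 0}])

```text
time: 1.7
tool_pos: [0.5403, -0.1001, 0.2027]
tool_rot: [-0.002, -0.003, 1.0, 0.0]
contact_force: [-0.5, 0.4, -1.0]
gripper_width: 0.001
grasp_force: 0.0
```

```bash
python3 - <<'E'
from h import *
s=state();print(s["tool_pos"],s["contact_force"])
f=grab_frame("wrist");np.savez("w.npz",W=cloud(f),p=f["pixels"]);cv2.imwrite("pics/w.png",f["pixels"])
E
```

```text
[ 0.54030145 -0.1000558   0.20271656] [-0.52317142  0.41749876 -1.04209798]
```

View pics/w.png

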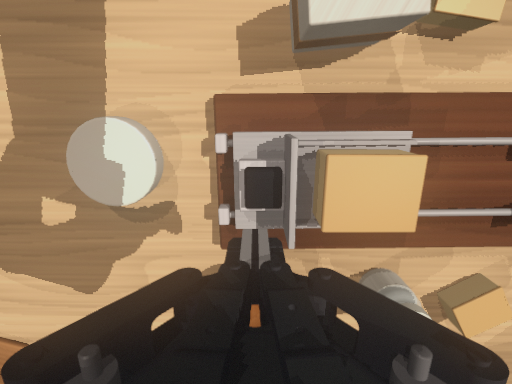

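The wrist view shows the button's black cap at about (263,187), the push plate at u about 287–297 and the closed fingertips at about (255,235). Measuring the cap and the plate here.

```bash
python3 - <<'E'
from h import *
d=np.load("w.npz");W=d["W"];p=d["p"].astype(int);z=W[...,2]
V,U=np.mgrid[0:384,0:512]
def rep(n,m):
    q=W[m];print(n,m.sum(),np.median(q,0).round(4),np.percentile(q,1,axis=0).round(4),np.percentile(q,99,axis=0).round(4))
rep("cap",(U>236)&(U<286)&(V>160)&(V<215)&(abs(z-.076)<.006))
rep("cap dark",(U>236)&(U<286)&(V>160)&(V<215)&(p.sum(2)<120)&(abs(z-.076)<.006))
rep("plate top",(U>275)&(U<305)&(V>130)&(V<245)&(abs(z-.1)<.004))
for v in(150,187): print([tuple(W[v,u].round(3)) for u in range(276,304,3)])
rep("tips",(U>240)&(U<275)&(V>225)&(V<260)&(z>.15))
E
```

```text
cap 1545 [ 0.5375 -0.0917  0.0771] [ 0.519  -0.1097  0.0718] [ 0.558  -0.0715  0.0787]
cap dark 3 [ 0.551  -0.0773  0.0776] [ 0.5443 -0.0809  0.0774] [ 0.5532 -0.0751  0.0782]
plate top 800 [ 0.5321 -0.0673  0.101 ] [ 0.4895 -0.0704  0.0966] [ 0.5828 -0.0636  0.1026]
[(np.float64(0.505), np.float64(-0.078), np.float64(0.049)), (np.float64(0.505), np.float64(-0.075), np.float64(0.049)), (np.float64(0.505), np.float64(-0.072), np.float64(0.05)), (np.float64(0.504), np.float64(-0.07), np.float64(0.06)), (np.float64(0.5), np.float64(-0.07), np.float64(0.086)), (np.float64(0.499), np.float64(-0.07), np.float64(0.101)), (np.float64(0.498), np.float64(-0.067), np.float64(0.101)), (np.float64(0.499), np.float64(-0.065), np.float64(0.1)), (np.float64(0.505), np.float64(-0.054), np.float64(0.05)), (np.float64(0.505), np.float64(-0.051), np.float64(0.049))]
[(np.float64(0.536), np.float64(-0.079), np.float64(0.077)), (np.float64(0.537), np.float64(-0.076), np.float64(0.076)), (np.float64(0.54), np.float64(-0.072), np.float64(0.065)), (np.float64(0.539), np.float64(-0.07), np.float64(0.068)), (np.float64(0.533), np.float64(-0.07), np.float64(0.091)), (np.float64(0.53), np.float64(-0.068), np.float64(0.101)), (np.float64(0.53), np.float64(-0.066), np.float64(0.101)), (np.float64(0.544), np.float64(-0.055), np.float64(0.049)), (np.float64(0.543), np.float64(-0.052), np.float64(0.05)), (np.float64(0.544), np.float64(-0.049), np.float64(0.049))]
tips 976 [ 0.5291 -0.0986  0.2121] [ 0.5284 -0.106   0.1943] [ 0.5335 -0.09    0.2267]
```

Call:
send_rows(steps=[{"translation": [0.3, 1.0, 2], "delta_rot": [0, 0, 0], "jaw": 0}, {"translation": [0.3, 1.0, 4.5], "delta_rot": [0, 0, 0], "jaw": 0}, {"translation": [0.3, 1.0, 7], "delta_rot": [0, 0, 0], "jaw": 0}, {"translation": [0.3, 1.0, 9], "delta_rot": [0, 0, 0], "jaw": 0}, {"translation": [0.3, 1.0, 10], "delta_rot": [0, 0, 0], "jaw": 0}, {"translation": [0.3, 1.0, 10.5], "delta_rot": [0, 0, 0], "jaw": 0}, {"translation": [0.3, 1.0, 10.8], "delta_rot": [0, 0, 0], "jaw": 0}, {"translation": [0.3, 1.0, 10.8], "delta_rot": [0, 0, 0], "jaw": 0}])

```text
time: 2.55
tool_pos: [0.5382, -0.0874, 0.098]
tool_rot: [0.001, -0.004, 1.0, -0.0]
contact_force: [0.6, 0.5, 0.8]
gripper_width: -0.003
grasp_force: 0.0
```

Call:
send_rows(steps=[{"translation": [0, -0.2, 0.1], "delta_rot": [0, 0, 0], "jaw": 0}, {"translation": [0, -0.2, 0.2], "delta_rot": [0, 0, 0], "jaw": 0}, {"translation": [0, -0.2, 0.3], "delta_rot": [0, 0, 0], "jaw": 0}, {"translation": [0, -0.2, 0.4], "delta_rot": [0, 0, 0], "jaw": 0}, {"translation": [0, -0.2, 0.5], "delta_rot": [0, 0, 0], "jaw": 0}, {"translation": [0, -0.2, 0.6], "delta_rot": [0, 0, 0], "jaw": 0}, {"translation": [0, -0.2, 0.6], "delta_rot": [0, 0, 0], "jaw": 0}, {"translation": [0, -0.2, 0.6], "delta_rot": [0, 0, 0], "jaw": 0}])

```text
time: 3.35
tool_pos: [0.5377, -0.0893, 0.0912]
tool_rot: [-0.0, -0.004, 1.0, 0.0]
contact_force: [-0.0, -1.4, -0.1]
gripper_width: 0.002
grasp_force: 0.0
```

```bash
python3 -c "
from plant import *
s=state();print(s['tool_pos'],s['contact_force'],s['joint_vel'])"
```

```text
[ 0.53770722 -0.08930183  0.09121684] [-0.01422868 -1.42899838 -0.08205808] [-1.62988446e-03 -2.04250179e-03 -2.75131970e-03  1.00705494e-03
  1.23081204e-03  2.55230660e-05]
```

Call:
send_rows(steps=[{"translation": [0, 0, 0.1], "delta_rot": [0, 0, 0], "jaw": 0}, {"translation": [0, 0, 0.2], "delta_rot": [0, 0, 0], "jaw": 0}, {"translation": [0, 0, 0.3], "delta_rot": [0, 0, 0], "jaw": 0}, {"translation": [0, 0, 0.4], "delta_rot": [0, 0, 0], "jaw": 0}, {"translation": [0, 0, 0.4], "delta_rot": [0, 0, 0], "jaw": 0}, {"translation": [0, 0, 0.4], "delta_rot": [0, 0, 0], "jaw": 0}, {"translation": [0, 0, 0.4], "delta_rot": [0, 0, 0], "jaw": 0}, {"translation": [0, 0, 0.4], "delta_rot": [0, 0, 0], "jaw": 0}])

```text
time: 4.15
tool_pos: [0.5379, -0.0894, 0.0875]
tool_rot: [0.0, -0.004, 1.0, -0.0]
contact_force: [-1.5, 0.6, 4.7]
gripper_width: 0.004
grasp_force: 2.1
```

Call:
send_rows(steps=[{"translation": [0, 0, 0.1], "delta_rot": [0, 0, 0], "jaw": 0}, {"translation": [0, 0, 0.2], "delta_rot": [0, 0, 0], "jaw": 0}, {"translation": [0, 0, 0.3], "delta_rot": [0, 0, 0], "jaw": 0}, {"translation": [0, 0, 0.4], "delta_rot": [0, 0, 0], "jaw": 0}, {"translation": [0, 0, 0.4], "delta_rot": [0, 0, 0], "jaw": 0}, {"translation": [0, 0, 0.4], "delta_rot": [0, 0, 0], "jaw": 0}, {"translation": [0, 0, 0.4], "delta_rot": [0, 0, 0], "jaw": 0}, {"translation": [0, 0, 0.4], "delta_rot": [0, 0, 0], "jaw": 0}])

```text
time: 4.95
tool_pos: [0.5379, -0.0894, 0.0835]
tool_rot: [0.0, -0.004, 1.0, -0.0]
contact_force: [-1.2, -0.8, 5.1]
gripper_width: 0.002
grasp_force: 2.7
```

```bash
python3 - <<'E'
from h import *
f=grab_frame("wrist");W=cloud(f);np.savez("w2.npz",W=W,p=f["pixels"]);cv2.imwrite("pics/w2.png",f["pixels"])
print(state()["tool_pos"],state()["contact_force"])
E
```

```text
[ 0.53789662 -0.08939123  0.08346949] [-1.26996805  0.39591823  4.71464266]
```

View pics/w2.png

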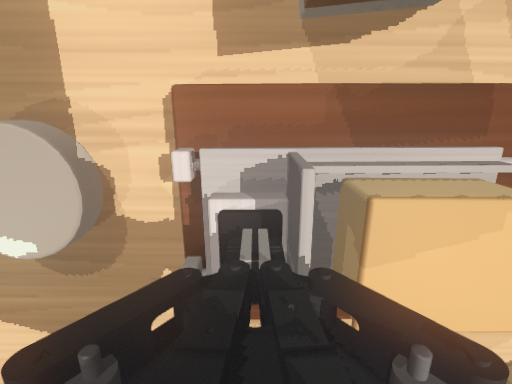

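The wrist view shows the closed tips on the black cap at about (255,240), with a gap to the push plate at u about 290. Checking the cap depth from the range data.

```bash
python3 - <<'E'
import numpy as np
a=np.load("w.npz")["W"];b=np.load("w2.npz")["W"]
print("before cap",np.median(a[175:200,250:276].reshape(-1,3),0))
print("now cap",[b[v,u].round(4) for v,u in((220,226),(225,230),(216,250),(218,272),(235,228))])
print("plate top now",b[190,303].round(4),b[175,297].round(4)," tip",b[245,247].round(4),b[245,263].round(4))
E
```

```text
before cap [nan nan nan]
now cap [array([ 0.5235, -0.1046,  0.0706]), array([ 0.5261, -0.1024,  0.0713]), array([ 0.5214, -0.0916,  0.0696]), array([ 0.5222, -0.0795,  0.0703]), array([ 0.5323, -0.1037,  0.0708])]
plate top now [ 0.4977 -0.069   0.1009] [ 0.4936 -0.0703  0.0908]  tip [ 0.5263 -0.0925  0.0948] [ 0.5266 -0.085   0.094 ]
```

Call:
send_rows(steps=[{"translation": [0, 0.3, 0], "delta_rot": [0, 0, 0], "jaw": 0}, {"translation": [0, 0.6, 0], "delta_rot": [0, 0, 0], "jaw": 0}, {"translation": [0, 0.9, 0], "delta_rot": [0, 0, 0], "jaw": 0}, {"translation": [0, 1.3, 0], "delta_rot": [0, 0, 0], "jaw": 0}, {"translation": [0, 1.8, 0], "delta_rot": [0, 0, 0], "jaw": 0}, {"translation": [0, 2.3, 0], "delta_rot": [0, 0, 0], "jaw": 0}, {"translation": [0, 2.7, 0], "delta_rot": [0, 0, 0], "jaw": 0}, {"translation": [0, 3.0, 0], "delta_rot": [0, 0, 0], "jaw": 0}])

```text
time: 5.8
tool_pos: [0.5375, -0.0596, 0.0835]
tool_rot: [-0.0, -0.004, 1.0, -0.001]
contact_force: [-2.3, -1.3, 5.6]
gripper_width: -0.0
grasp_force: 2.7
```

```bash
python3 - <<'E'
from h import *
f=grab_frame("wrist");b=cloud(f)
s=state();print(s["tool_pos"],s["contact_force"])
print("cap",[b[v,u].round(4) for v,u in((220,226),(225,230),(216,250),(235,228))])
z=b[...,2];m=np.zeros(z.shape,bool);m[160:220,255:320]=1;m&=abs(z-.1)<.003
print("plate",m.sum(),np.percentile(b[m],[1,50,99],axis=0).round(4)); print(b[270,400:402])
E
```

```text
[ 0.53749761 -0.0591625   0.08342771] [-2.33624499 -0.90444369  4.50566515]
cap [array([ 0.523 , -0.0749,  0.0709]), array([ 0.5258, -0.0727,  0.0711]), array([ 0.5208, -0.0618,  0.0702]), array([ 0.5319, -0.074 ,  0.0708])]
plate 811 [[ 0.4881 -0.0407  0.0973]
 [ 0.4987 -0.038   0.101 ]
 [ 0.5103 -0.0346  0.1024]]
[[0.5363926  0.00882787 0.09811911]
 [0.53652502 0.00943138 0.09789618]]
```

Call:
send_rows(steps=[{"translation": [0, 0.4, 0], "delta_rot": [0, 0, 0], "jaw": 0}, {"translation": [0, 0.9, 0], "delta_rot": [0, 0, 0], "jaw": 0}, {"translation": [0, 1.5, 0], "delta_rot": [0, 0, 0], "jaw": 0}, {"translation": [0, 2.1, 0], "delta_rot": [0, 0, 0], "jaw": 0}, {"translation": [0, 2.7, 0], "delta_rot": [0, 0, 0], "jaw": 0}, {"translation": [0, 3.3, 0], "delta_rot": [0, 0, 0], "jaw": 0}, {"translation": [0, 3.9, 0], "delta_rot": [0, 0, 0], "jaw": 0}, {"translation": [0, 4.5, 0], "delta_rot": [0, 0, 0], "jaw": 0}])

```text
time: 6.65
tool_pos: [0.5369, -0.0146, 0.0833]
tool_rot: [-0.0, -0.004, 1.0, -0.001]
contact_force: [-2.7, -0.9, 6.2]
gripper_width: -0.003
grasp_force: 2.7
```

Call:
send_rows(steps=[{"translation": [0, 0.6, 0], "delta_rot": [0, 0, 0], "jaw": 0}, {"translation": [0, 1.2, 0], "delta_rot": [0, 0, 0], "jaw": 0}, {"translation": [0, 1.8, 0], "delta_rot": [0, 0, 0], "jaw": 0}, {"translation": [0, 2.4, 0], "delta_rot": [0, 0, 0], "jaw": 0}, {"translation": [0, 3.0, 0], "delta_rot": [0, 0, 0], "jaw": 0}, {"translation": [0, 3.5, 0], "delta_rot": [0, 0, 0], "jaw": 0}, {"translation": [0, 3.9, 0], "delta_rot": [0, 0, 0], "jaw": 0}, {"translation": [0, 4.2, 0], "delta_rot": [0, 0, 0], "jaw": 0}])

```text
time: 7.45
tool_pos: [0.5363, 0.0275, 0.0831]
tool_rot: [-0.001, -0.004, 1.0, -0.0]
contact_force: [-2.4, -1.3, 6.0]
gripper_width: 0.003
grasp_force: 2.8
```

```bash
python3 - <<'E'
from h import *
f=grab_frame("wrist");b=cloud(f)
s=state();print(s["tool_pos"],s["contact_force"])
print("cap",[b[v,u].round(4) for v,u in((220,226),(225,230),(216,250),(235,228))])
z=b[...,2];m=np.zeros(z.shape,bool);m[160:220,255:320]=1;m&=abs(z-.1)<.003
print("plate",m.sum(),np.percentile(b[m],[1,50,99],axis=0).round(4))
E
```

```text
[0.5363363  0.02796985 0.08311321] [-3.57098279  0.06822164  6.33639585]
cap [array([0.5221, 0.0122, 0.0699]), array([0.525 , 0.0143, 0.0698]), array([0.5197, 0.0253, 0.0696]), array([0.5311, 0.0131, 0.0698])]
plate 809 [[0.4869 0.0464 0.0975]
 [0.4973 0.0491 0.101 ]
 [0.5089 0.0524 0.1024]]
```

Call:
send_rows(steps=[{"translation": [0, 0.4, 0], "delta_rot": [0, 0, 0], "jaw": 0}, {"translation": [0, 0.9, 0], "delta_rot": [0, 0, 0], "jaw": 0}, {"translation": [0, 1.4, 0], "delta_rot": [0, 0, 0], "jaw": 0}, {"translation": [0, 1.8, 0], "delta_rot": [0, 0, 0], "jaw": 0}, {"translation": [0, 2.1, 0], "delta_rot": [0, 0, 0], "jaw": 0}, {"translation": [0, 2.4, 0], "delta_rot": [0, 0, 0], "jaw": 0}, {"translation": [0, 2.6, 0], "delta_rot": [0, 0, 0], "jaw": 0}, {"translation": [0, 2.8, 0], "delta_rot": [0, 0, 0], "jaw": 0}])

```text
time: 8.3
tool_pos: [0.536, 0.0554, 0.0831]
tool_rot: [-0.001, -0.004, 1.0, -0.0]
contact_force: [-3.7, -1.6, 5.5]
gripper_width: 0.003
grasp_force: 2.8
```

Call:
send_rows(steps=[{"translation": [0, 0.1, 0], "delta_rot": [0, 0, 0], "jaw": 0}, {"translation": [0, 0.2, 0], "delta_rot": [0, 0, 0], "jaw": 0}, {"translation": [0, 0.3, 0], "delta_rot": [0, 0, 0], "jaw": 0}, {"translation": [0, 0.4, 0], "delta_rot": [0, 0, 0], "jaw": 0}, {"translation": [0, 0.5, 0], "delta_rot": [0, 0, 0], "jaw": 0}, {"translation": [0, 0.6, 0], "delta_rot": [0, 0, 0], "jaw": 0}, {"translation": [0, 0.7, 0], "delta_rot": [0, 0, 0], "jaw": 0}, {"translation": [0, 0.8, 0], "delta_rot": [0, 0, 0], "jaw": 0}])

```text
time: 9.1
tool_pos: [0.5369, 0.0625, 0.0836]
tool_rot: [0.0, -0.004, 1.0, -0.001]
contact_force: [0.2, -5.1, 5.4]
gripper_width: 0.001
grasp_force: 2.7
```

```bash
python3 - <<'E'
from h import *
f=grab_frame("wrist");b=cloud(f);cv2.imwrite("pics/w3.png",f["pixels"])
s=state();print(s["tool_pos"],s["contact_force"])
print("cap",[b[v,u].round(4) for v,u in((220,226),(225,230),(216,250),(235,228))])
z=b[...,2];m=np.zeros(z.shape,bool);m[160:220,245:320]=1;m&=abs(z-.1)<.003
print("plate",m.sum(),np.percentile(b[m],[1,50,99],axis=0).round(4))
E
```

```text
[0.53697195 0.06262171 0.08364102] [-1.48222024 -4.12974795  5.44808312]
cap [array([0.5227, 0.0471, 0.0704]), array([0.5253, 0.0494, 0.0712]), array([0.5199, 0.0603, 0.0712]), array([0.5312, 0.0482, 0.0712])]
plate 836 [[0.4865 0.0787 0.0976]
 [0.4975 0.0815 0.101 ]
 [0.5096 0.0847 0.1026]]
```

View pics/w3.png

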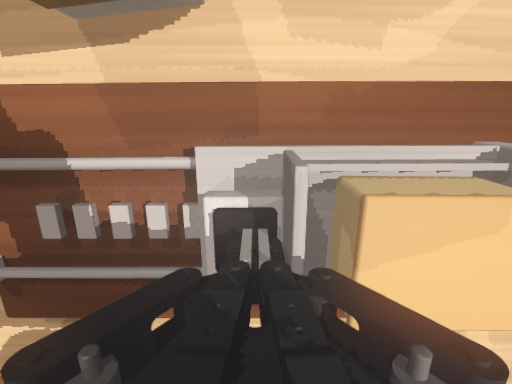

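The wrist view shows the sled's end near the stop at the top right (about (490,150)), with the tips still on the cap at about (255,240) and the plate at u about 295. The force along y has risen to about −5 N, so I push a little further for certainty.

Call:
send_rows(steps=[{"translation": [0, 0.1, 0], "delta_rot": [0, 0, 0], "jaw": 0}, {"translation": [0, 0.2, 0], "delta_rot": [0, 0, 0], "jaw": 0}, {"translation": [0, 0.3, 0], "delta_rot": [0, 0, 0], "jaw": 0}, {"translation": [0, 0.4, 0], "delta_rot": [0, 0, 0], "jaw": 0}, {"translation": [0, 0.4, 0], "delta_rot": [0, 0, 0], "jaw": 0}, {"translation": [0, 0.4, 0], "delta_rot": [0, 0, 0], "jaw": 0}, {"translation": [0, 0.4, 0], "delta_rot": [0, 0, 0], "jaw": 0}, {"translation": [0, 0.4, 0], "delta_rot": [0, 0, 0], "jaw": 0}])

```text
time: 9.95
tool_pos: [0.5373, 0.0651, 0.0838]
tool_rot: [0.001, -0.004, 1.0, -0.003]
contact_force: [-0.8, -8.7, 5.4]
gripper_width: 0.001
grasp_force: 6.3
```

```bash
python3 - <<'E'
from h import *
f=grab_frame("wrist");b=cloud(f)
s=state();print(s["tool_pos"],s["contact_force"])
print("cap",[b[v,u].round(4) for v,u in((220,226),(225,230),(216,245),(235,228))])
z=b[...,2];m=np.zeros(z.shape,bool);m[160:220,245:320]=1;m&=abs(z-.1)<.003
print("plate",m.sum(),np.percentile(b[m],[1,50,99],axis=0).round(4))
E
```

```text
[0.53727306 0.06512652 0.08383584] [-0.5503531  -9.16488932  6.08558934]
cap [array([0.5229, 0.0498, 0.0709]), array([0.526 , 0.0519, 0.0705]), array([0.5205, 0.0602, 0.0709]), array([0.5318, 0.0507, 0.0711])]
plate 835 [[0.4864 0.0787 0.0974]
 [0.4977 0.0815 0.1011]
 [0.5101 0.0848 0.1024]]
```

The plate did not move under 9 N, so the sled is home with the cap still down. I lift straight up, keeping the slight forward push so the sled isn't dragged back.

Call:
send_rows(steps=[{"translation": [0, 0, -0.3], "delta_rot": [0, 0, 0], "jaw": 0}, {"translation": [0, 0, -0.7], "delta_rot": [0, 0, 0], "jaw": 0}, {"translation": [0, 0, -1.1], "delta_rot": [0, 0, 0], "jaw": 0}, {"translation": [0, -0.3, -1.6], "delta_rot": [0, 0, 0], "jaw": 0}, {"translation": [0, -1.5, -3], "delta_rot": [0, 0, 0], "jaw": 0}, {"translation": [0, -2.5, -6], "delta_rot": [0, 0, 0], "jaw": 0}, {"translation": [0, -2.5, -10], "delta_rot": [0, 0, 0], "jaw": 0}, {"translation": [0, -2.5, -12], "delta_rot": [0, 0, 0], "jaw": 0}])

```text
time: 10.8
tool_pos: [0.5383, 0.0418, 0.208]
tool_rot: [0.003, -0.004, 1.0, -0.0]
contact_force: [0.9, 1.0, 0.4]
gripper_width: 0.002
grasp_force: 0.0
```

```bash
python3 - <<'E'
from h import *
f=grab_frame("wrist");b=cloud(f);cv2.imwrite("pics/w4.png",f["pixels"])
s=state();print(s["tool_pos"],s["contact_force"])
z=b[...,2];V,U=np.mgrid[0:384,0:512]
def rep(n,m): print(n,m.sum(),np.percentile(b[m],[1,50,99],axis=0).round(4).tolist())
r=(U>230)&(U<340)&(V>130)&(V<230)
rep("plate",r&(abs(z-.1)<.003)&(b[...,1]<.088)&(b[...,1]>.06));rep("cap",r&(b[...,1]<.072)&(z>.064)&(z<.082))
rep("cheese",(U>270)&(V<235)&(abs(z-.097)<.003)&(b[...,1]>.1))
E
```

```text
[0.53977461 0.04191448 0.21114271] [1.13261983 0.15394915 2.69463905]
plate 692 [[0.4872, 0.0786, 0.0974], [0.5254, 0.0817, 0.101], [0.57, 0.0851, 0.1026]]
cap 1905 [[0.512, 0.0335, 0.0642], [0.5332, 0.0531, 0.0768], [0.5618, 0.0718, 0.0787]]
cheese 7358 [[0.5004, 0.1102, 0.0956], [0.5331, 0.152, 0.0979], [0.5701, 0.1946, 0.0994]]
```

View pics/w4.png

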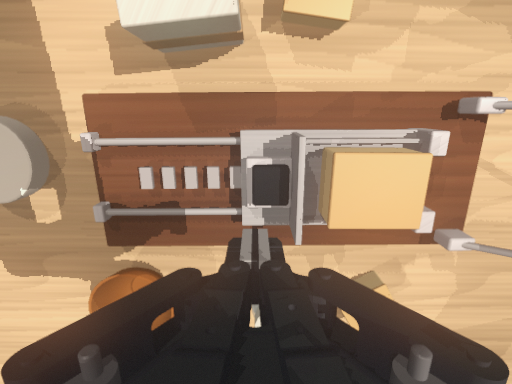

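The wrist view shows the sled against the end stops at about (430,142) and (427,220). The cap is back up at (270,185), at 0.077 m. The cheese lies in the sled at (375,188), and the plate hasn't moved.

```bash
python3 -c "
from plant import *
print(job_done())"
```

```text
the job is handed in; nothing more can be done
None
```

The sled is fully home against the end stops with the button sprung up and the cheese still in the sled. The fingers are clear, and I handed the job in at about 11 s; no verdict came back.

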